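Clear a jammed connector housing from the feed chute

ROBOT

A 6-joint arm with a two-finger parallel gripper is mounted at the origin on the work surface. World frame = base frame: x ahead of the robot, y to its left, z up, the work surface at z = 0. Lengths are in m, angles in rad, forces in N, time in s.
With the tool pointing down it reaches from about 0.275 to 0.85 m from the base axis. Payload 19 kg.
Tool frame: the origin (TCP) lies at the very end of the fingers, on their centre line; the grasp point (between the pads) lies 19 mm behind it; z points along the fingers, y is the direction in which the jaws open and shut (so a half turn about z gives the same grasp; the last joint's range is limited). The gripper opens to 85 mm and grips with 20 to 120 N. Pads are 22 mm wide; open, the fingers measure 114 mm over their backs; the gripper's body (76 mm by 85 mm) begins 54 mm behind the grasp point. The pads swing forward as they close: fully open they stand 13 mm farther back than shut.
Start: joints at [1.119, 0.15, 1.437, -0, 1.554, -0.134], TCP at [0.18, 0.546, 0.231] pointing down, gripper open.
Joint ranges: [-2.8, 2.8], [-0.68, 2.1], [0.12, 2.68], [-1.39, 4.53], [0.16, 2.79], [-2.81, 2.81]. Speed limits (rad/s): [1.89, 1.89, 2.22, 3.01, 3.01, 3.01].

INTERFACE

Orientations are given as a 3x3 rotation matrix whose columns are the frame's x, y, z axes.
In Python, from workcell import readout, eyes, order gives the robot as it stands. The module is installed in compiled form; this text tells all that it offers.
- The arm moves only by the tool drive_tool, never from a script. Its argument "deltas" is a list that holds one entry, the list of rows, each a list of 7 numbers: the shift along the tool's x, y, z normalised to -1 to 1, where 1 is 0.3 m, then the turn, a rotation vector about the tool's x, y, z normalised to -1 to 1, where 1 is pi/4 rad, then the gripper's target within -1 to 1 (shut at 1, half-way at 0, fully open at -1). A call has 1 to 12 rows; each row is the pose to reach, as a shift and turn from the pose commanded when the call began, along the tool's axes at that moment; what a row does not reach only later rows make up. A row lasts 1/12 s, in which the tool goes at most 41.7 mm and 7.16 degrees, less where a joint would pass 70% of its speed; a pose out of reach is approached as far as the arm can. A call with a number of a shift or a turn outside -1 to 1 is refused whole. A call with a gripper value outside its range is refused whole. The fingers move at their own pace and stop on an object; "grip_force" is the grip in N (left out, the last holds). Time passes only in rows, so rows that repeat a pose let the fingers close. It gives the time, the measured TCP pose, the force and the opening at its end, in the units of the state.
- readout.read_state(): the state, without advancing time (a new reading comes with each control period).
- eyes.get_image(name): name is "side" or "top" or "wrist"; returns a dict with "pixels" (420x560x3 uint8, blue, green, red), "z_map" (420x560 float32, m along the optical axis (not along the pixel's ray), 0 where there is no reading), "mtx" (3x3 intrinsics, pixels), "dist" ([k1, k2, p1, p2, k3] as OpenCV has them; the pictures are not rectified), "rvec" (rotation vector, rad) and "tvec" (3), from world to camera coordinates, as OpenCV has them; the wrist camera has in their place "mount" (4x4, takes a point from camera to tool coordinates, whose origin is the TCP and whose axes are the flange's). Camera axes: x right, y down, z forward; pixel columns grow to the right and rows downward; lengths in m; the calibration is good to about 2 mm. A picture is of the moment at which its call begins: read the wrist's pose just before it.
- order.finish_job(): hands the job in, once; it reports no verdict.
The state is a dict: "t": time; "qpos": joint angles; "joint_velocities": joint speeds; "joint_torque": joint torques, N m; "tool_pos": TCP position; "eef_rot": TCP orientation; "ft_force": force on the tool from outside, world axes, zero at the start; "ft_torque": the same for the moment, N m; "opening": finger opening in m.
Only numpy, scipy, OpenCV 4.12 (cv2) and the standard library are available. Lean on these libraries where they do the work, as an engineer would, in place of code of your own. Each camera call takes 0.05 s, during which the arm holds its last target.

TASK

A connector housing has jammed part-way down the inclined feed chute: its foot flange is caught under the two guide rails, so it cannot be lifted where it is. Nudge it backward up the chute until it is clear of the rails, then lift it out and stand it upright on the floor of the shallow reject tray. Leave the mug, the screwdriver and the tape roll where they are.

Things in the scene. Friction and masses are not known exactly. Their poses are not given: they have to be found in the camera images.
- housing_mid (a point): Black plastic connector housing, 0.25 kg, loose. Upside-down T in section: foot flange 100 x 76 x 12 mm (x, y, z), on it a block 100 x 48 mm; 63 mm tall in all. Point: on its centre line, in mid-block, 37 mm above its underside. x is its length and points up the chute at the start (within 1 degree), z out of its top. Grip it across the 48 mm block once it is clear of the rails.
- housing_low (a point): Centre of the housing's flat lower end (the one facing downhill), 50 mm from housing_mid, same height and axes. Shut fingers can be let down behind it, on the open lower part of the chute, and push it uphill. Only friction and the rails hold the housing; on the slope it stays where it is left.
- chute: Fixed steel feed chute, 10 degree slope, floor 400 x 100 mm. Origin: middle of the floor's surface, 66 mm above the table. x: uphill along the floor, roughly away from the robot; y: across; z: square to the floor. Along both sides run fences 10 mm high, 80 mm apart inside; end wall 10 mm high at x = 194 mm; two stop pins 14 mm high at x = -188, y = 30 and -30 mm. Stands left or right of the tray.
- rails_end (a point): On the chute floor's centre line at the upper end of the two aluminium guide rails, chute x = 30 mm, axes as the chute. The rails run 100 mm downhill from here, tops 56 mm above the floor. Up to 17 mm they are 80 mm apart, above that 56 mm: they overhang the flange, and shut fingers can pass between them. The housing is free when all of it is uphill of here; above is 160 mm of open chute.
- tray: Shallow open plastic reject tray, fixed to the table, 180 mm (x) by 190 mm (y) outside, walls 4 mm thick and 28 mm high, floor 4 mm thick. Origin at the centre of its underside, on the table; z up.
- cup: Plastic mug, 76 mm across, 90 mm tall, standing on the bench out of the way on the left. Origin at the centre of its foot. To be left alone.
- tape: Black roll of tape lying flat, 100 mm across, 24 mm high, on the left. Origin at the centre of its underside. To be left alone.
- driver: Screwdriver lying on the bench on the right, 190 mm long, about 30 mm thick at most. To be left alone.

How it is judged:
By the outcome, as a careful person would: the job done as asked, in the order asked, and still so for the second after the job is handed in, with the robot touching nothing.
It also fails if it takes over 56 s, if anything falls off the work surface, if the arm or the gripper's body presses on something with over 40 N, if the wrist force passes 120 N, or if a joint passes its speed limit or range.

## Working session

There is one attempt and no reset: what is moved stays moved. The work goes in short steps, Python scripts to look and compute and a tool call to move; the robot and the scene stay as the last step left them, time stands still between calls to the robot, and variables do not carry over. Pictures are saved under pics/ and viewed, and the job is handed in when it is done.

Besides the shell and the picture viewer there is one more tool, called after "Emit:" as name(argument=value, ...) on one line, values as JSON. drive_tool: Moves the arm, as the interface text tells. Its arguments: {"type":"object","properties":{"deltas":{"type":"array"},"grip_force":{"type":"number"}},"required":["deltas"]}

```bash
mkdir -p pics
cat > h.py <<'E'
import numpy as np, cv2, pickle
from workcell import readout, eyes, order
def grab(n,tag):
    s=readout.read_state(); d=eyes.get_image(n); d['state']=s
    cv2.imwrite(f'pics/{tag}.png',d['pixels']); pickle.dump(d,open(f'pics/{tag}.pkl','wb')); return d
def load(tag): return pickle.load(open(f'pics/{tag}.pkl','rb'))
def cam(d):
    if 'mount' in d:
        T=np.eye(4);T[:3,:3]=np.array(d['state']['eef_rot']).reshape(3,3);T[:3,3]=d['state']['tool_pos']; return T@np.array(d['mount'])
    R,_=cv2.Rodrigues(np.array(d['rvec'],float)); T=np.eye(4);T[:3,:3]=R.T;T[:3,3]=-R.T@np.array(d['tvec']).ravel(); return T
def ray(d,u,v):
    p=cv2.undistortPoints(np.array([[[u,v]]],float),np.array(d['mtx']),np.array(d['dist']))[0,0]
    return np.array([p[0],p[1],1.])
def pt(d,u,v):
    z=d['z_map'][int(round(v)),int(round(u))]; T=cam(d); return T[:3,:3]@(ray(d,u,v)*z)+T[:3,3]
def cloud(d):
    h,w=d['z_map'].shape; uv=np.stack(np.meshgrid(np.arange(w),np.arange(h)),-1).reshape(-1,1,2).astype(float)
    p=cv2.undistortPoints(uv,np.array(d['mtx']),np.array(d['dist'])).reshape(-1,2); z=d['z_map'].reshape(-1,1)
    T=cam(d); X=np.hstack([p*z,z])@T[:3,:3].T+T[:3,3]; X[z[:,0]<=0]=np.nan; return X.reshape(h,w,3)
def proj(d,P):
    T=np.linalg.inv(cam(d)); r,_=cv2.Rodrigues(T[:3,:3]); return cv2.projectPoints(np.array(P,float).reshape(-1,3),r,T[:3,3],np.array(d['mtx']),np.array(d['dist']))[0].reshape(-1,2)
E
python3 - <<'E'
from h import *
s=readout.read_state(); print(s)
for n in('top','side','wrist'): grab(n,n+'0')
E
```

```text
{'t': 0.0, 'qpos': array([ 1.11900860e+00,  1.50986422e-01,  1.43800802e+00, -9.98254096e-06,
        1.55381531e+00, -1.33961949e-01]), 'joint_velocities': array([-0.00052597, -0.0022007 , -0.00165911,  0.00111152, -0.00199213,
       -0.00090299]), 'joint_torque': array([-2.15741129e-03, -7.13085938e+01, -5.70843029e+01, -4.60956544e-04,
        9.57787852e-03, -2.46216513e-05]), 'tool_pos': array([0.17958221, 0.54598037, 0.23068668]), 'eef_rot': array([[-9.49917126e-01,  3.12501491e-01, -5.22373352e-04],
       [ 3.12501890e-01,  9.49916502e-01, -1.09933956e-03],
       [ 1.52665815e-04, -1.20752414e-03, -9.99999259e-01]]), 'ft_force': array([0.79928548, 0.07815918, 0.89342395]), 'ft_torque': array([ 0.01608907, -0.00497742, -0.00308024]), 'opening': 0.08538009170608668}
```

View pics/top0.png

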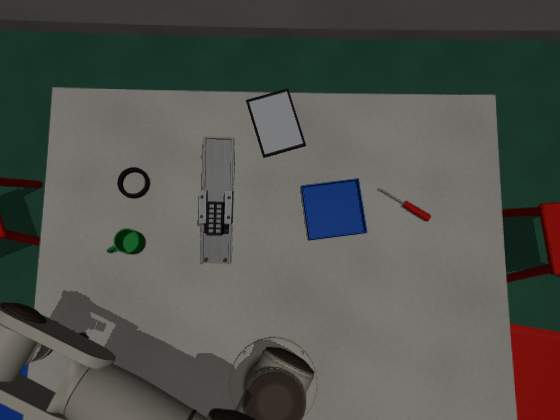

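View pics/side0.png

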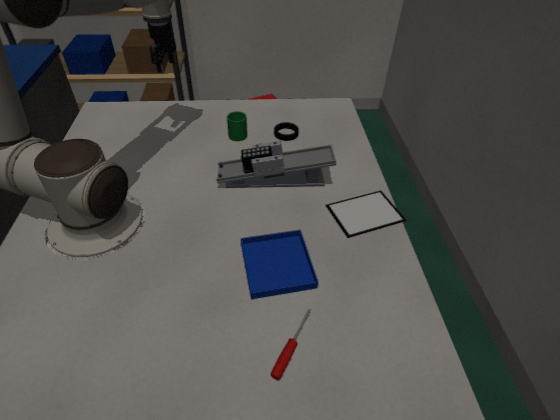

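View pics/wrist0.png

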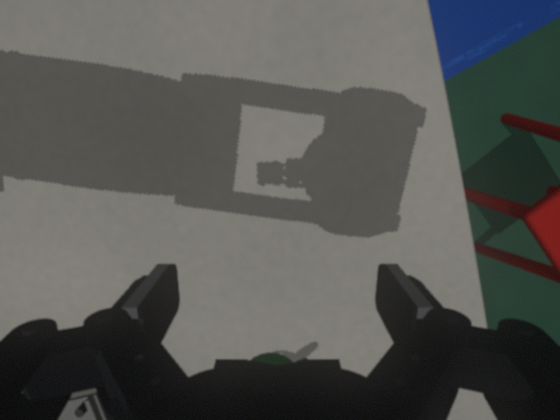

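Top view: the chute runs from (217,263) up to (219,138), with the housing's black block at about (216,218) between the rails (rows 192–225). The tray is at (334,209). The cup (129,241), tape (134,182) and driver (405,205) are all clear of the path. Next I'll enlarge the chute area and measure.

Run:
```python
from h import *
d=load('top0')
im=d['pixels'][125:275,180:380]; cv2.imwrite('pics/top0c.png',np.clip(cv2.resize(im,None,fx=4,fy=4,interpolation=cv2.INTER_CUBIC)*1.6,0,255).astype('uint8'))
print(cam(d)[:3,3]); C=cloud(d)
for (u,v) in [(218,150),(218,180),(209,258),(226,258),(216,210),(216,250),(217,262),(219,139),(203,205),(230,205),(334,209),(302,187),(358,180),(366,232),(308,239),(134,170),(129,240),(420,211)]:
    print(u,v,C[v,u].round(4))
```

```text
[0.31014529 0.02071152 1.59724199]
218 150 [0.7175 0.1807 0.0992]
218 180 [0.6273 0.1812 0.0707]
209 258 [0.3827 0.2073 0.0282]
226 258 [0.3823 0.1518 0.0474]
216 210 [0.523  0.1789 0.1263]
216 250 [0.4076 0.1848 0.0382]
217 262 [0.3702 0.1813 0.0307]
219 139 [0.7538 0.1787 0.097 ]
203 205 [0.5382 0.2189 0.1239]
230 205 [0.5398 0.1375 0.1197]
334 209 [ 0.5494 -0.1972 -0.003 ]
302 187 [ 0.616  -0.0887  0.0297]
358 180 [ 0.6416 -0.2724  0.0295]
366 232 [ 0.4743 -0.3022 -0.0048]
308 239 [ 0.4481 -0.11    0.0065]
134 170 [0.6663 0.4587 0.0243]
129 240 [0.4394 0.4664 0.0097]
420 211 [ 0.5414 -0.4723  0.028 ]
```

View pics/top0c.png

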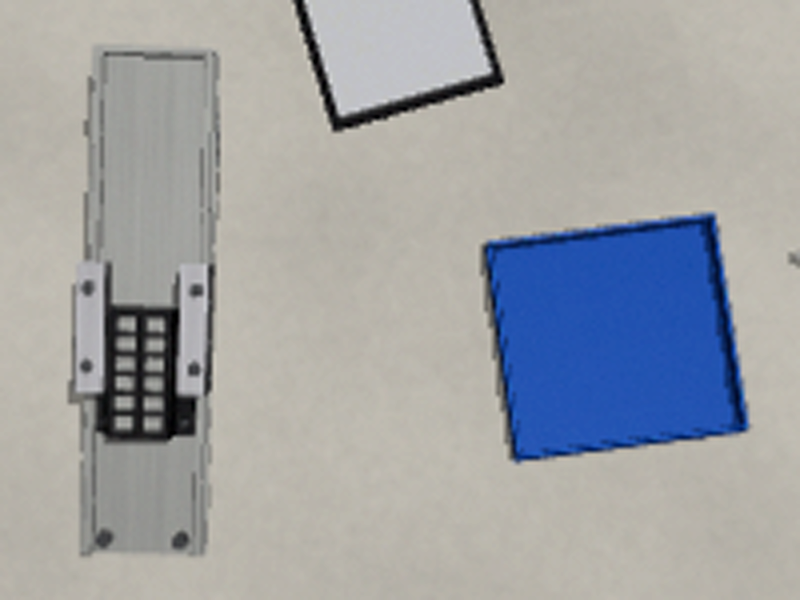

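```bash
cat > fit.py <<'E'
from h import *
from scipy.optimize import least_squares
d=load('top0')
def px(l): return np.array([((X+.5)/4-.5+180,(Y+.5)/4-.5+125) for X,Y in l])
def pose(x,y,yaw,z,sl):
    c,s=np.cos(yaw),np.sin(yaw);Rz=np.array([[c,-s,0],[s,c,0],[0,0,1]])
    a=-sl;Ry=np.array([[np.cos(a),0,np.sin(a)],[0,1,0],[-np.sin(a),0,np.cos(a)]])
    return Rz@Ry,np.array([x,y,z])
def fit(obj,pix,z,sl,x0):
    f=lambda p:(proj(d,np.array(obj)/1000@pose(*p,z,sl)[0].T+pose(*p,z,sl)[1])-pix).ravel()
    r=least_squares(f,x0,x_scale=[.1,.1,.1],loss='soft_l1'); print(r.x.round(4),'deg',np.degrees(r.x[2]).round(2)); print(f(r.x).reshape(-1,2).round(2).tolist()); return r.x
S=np.radians(10)
ch=fit([(30,28,56),(30,-28,56),(-70,28,56),(-70,-28,56),(-188,30,14),(-188,-30,14),(-200,50,0),(-200,-50,0)],
 px([(108,264),(180,262),(105,392),(178,395),(104,540),(181,540),(81,555),(205,554)]),.066,S,[.55,.18,0])
tr=fit([(90,95,28),(90,-95,28),(-90,-95,28),(-90,95,28)],px([(485,242),(714,214),(748,430),(515,461)]),0,0,[.55,-.2,0])
# housing: along chute offset
R,t=pose(*ch,.066,S)
hp=px([(107,308),(178,308),(105,440),(174,440)])
ho=np.array([(50,24,63),(50,-24,63),(-50,24,63),(-50,-24,63)])/1000
g=lambda p:(proj(d,(ho@pose(0,0,p[2],0,0)[0].T+[p[0],p[1],0])@R.T+t)-hp).ravel()
r=least_squares(g,[-.05,0,0],x_scale=[.1,.1,.1]);print('housing in chute',r.x, r.fun.reshape(-1,2).round(2).tolist())
h=r.x
mid=R@[h[0],h[1],.037]+t; low=R@[h[0]-.05,h[1],.037]+t
print('mid',mid,'low',low,'railsend',R@[.03,0,0]+t)
pickle.dump(dict(ch=ch,tr=tr,h=h,R=R,t=t),open('fit.pkl','wb'))
E
python3 fit.py
python3 - <<'E'
import sys; sys.argv=['']
from h import *
f=pickle.load(open('fit.pkl','rb'));R,t,h=f['R'],f['t'],f['h']
d=load('side0');im=d['pixels'].copy()
big=cv2.resize(im[120:310,200:420],None,fx=3.6,fy=3.6,interpolation=cv2.INTER_CUBIC);big=np.clip(big*1.4,0,255).astype('uint8')
def dr(P,c):
    for q in proj(d,P): cv2.circle(big,(int((q[0]-200+.5)*3.6),int((q[1]-120+.5)*3.6)),2,c,-1)
dr(np.array([(30,28,56),(30,-28,56),(-70,28,56),(-70,-28,56),(-188,30,14),(-188,-30,14),(-200,50,0),(-200,-50,0),(200,-50,0),(200,50,0)])/1000@R.T+t,(0,0,255))
ho=np.array([(50,24,63),(50,-24,63),(-50,24,63),(-50,-24,63)])/1000+[h[0],h[1],0]
dr(ho@R.T+t,(0,255,255))
x,y,a=f['tr'];c,s=np.cos(a),np.sin(a)
dr([[x+c*i*.09-s*j*.095,y+s*i*.09+c*j*.095,.028] for i in(1,-1) for j in(1,-1)],(0,255,0))
cv2.imwrite('pics/side0c.png',big)
E
```

```text
[ 0.5639  0.1821 -0.0161] deg -0.92
[[-0.26, -0.61], [0.19, 0.41], [-0.32, 0.18], [-0.15, -0.09], [0.07, -0.02], [-0.0, 0.43], [-0.05, -0.72], [0.62, 0.27]]
[ 0.5462 -0.1913  0.1377] deg 7.89
[[-0.07, 0.08], [-0.03, -0.05], [0.05, 0.14], [0.05, -0.17]]
housing in chute [-0.05465746 -0.00073487  0.00754756] [[0.86, -0.11], [-1.02, 0.21], [0.77, -0.19], [-0.62, 0.09]]
mid [0.50360259 0.18238158 0.09294672] low [0.45436861 0.18317627 0.08426431] railsend [0.59339906 0.18166714 0.07120945]
```

View pics/side0c.png

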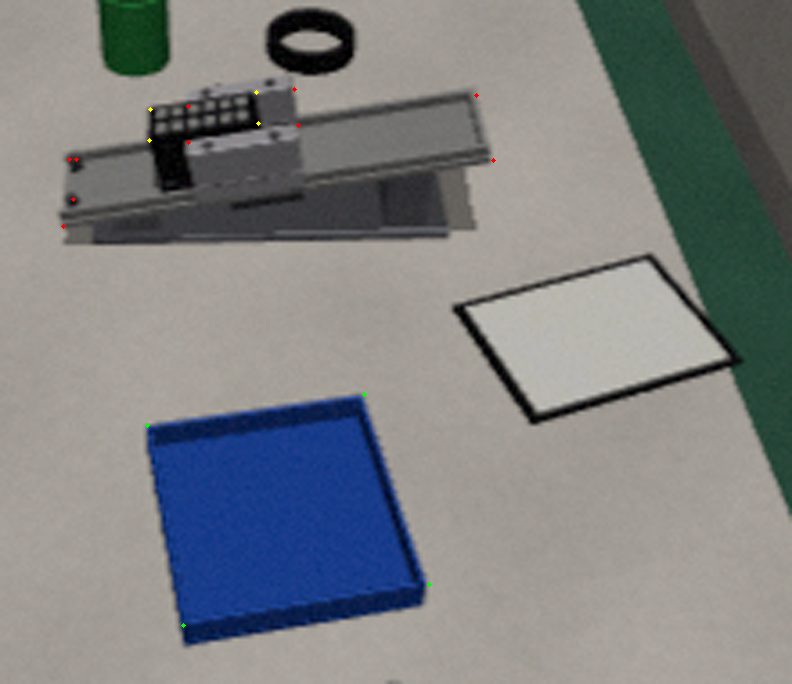

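Fits agree with the given sizes to within about 1 px. The housing's lower end is at chute x ≈ -105 mm, so it needs about 150 mm uphill. Now I'll work out the hover pose behind it.

```bash
cat > mv.py <<'E'
from h import *
from scipy.spatial.transform import Rotation as Ro
f=pickle.load(open('fit.pkl','rb'));R,t=f['R'],f['t']
RT=np.c_[-R[:,0],R[:,1],-R[:,2]]
def chp(x,y,z): return R@np.array([x,y,z])+t
def row(p,Rt=None):
    s=readout.read_state();C=np.array(s['eef_rot']).reshape(3,3)
    d=C.T@(np.array(p)-s['tool_pos'])/.3
    w=np.zeros(3) if Rt is None else Ro.from_matrix(C.T@Rt).as_rotvec()/(np.pi/4)
    print('t',s['t'],'row',np.r_[d,w].round(4).tolist()); return d,w
def inch():
    s=readout.read_state(); print('t',s['t'],'chute xyz',(R.T@(s['tool_pos']-t)).round(4),'F',np.round(s['ft_force'],2),'op',round(float(s['opening']),4), 'rot err deg',np.degrees(Ro.from_matrix(RT.T@np.array(s['eef_rot']).reshape(3,3)).as_rotvec()).round(2))
E
python3 -c "
from mv import *
p=chp(-.145,0,.15);print(p);row(p,RT)"
```

```text
[0.39503631 0.18486891 0.18854218]
t 0.15 row [-1.0584, -0.9191, 0.1417, -0.0347, -0.2209, -0.3829]
```

Emit:
drive_tool(deltas=[[[-0.99,-0.86,0.0,-0.0347,-0.2209,-0.3829,1],[-0.99,-0.86,0.0,-0.0347,-0.2209,-0.3829,1],[-0.99,-0.86,0.0,-0.0347,-0.2209,-0.3829,1],[-0.99,-0.86,0.0,-0.0347,-0.2209,-0.3829,1],[-0.99,-0.86,0.0,-0.0347,-0.2209,-0.3829,1],[-0.99,-0.86,0.0,-0.0347,-0.2209,-0.3829,1],[-0.99,-0.86,0.0,-0.0347,-0.2209,-0.3829,1],[-0.99,-0.86,0.0,-0.0347,-0.2209,-0.3829,1],[-0.99,-0.86,0.0,-0.0347,-0.2209,-0.3829,1],[-0.99,-0.86,0.0,-0.0347,-0.2209,-0.3829,1],[-0.99,-0.86,0.0,-0.0347,-0.2209,-0.3829,1],[-0.99,-0.86,0.0,-0.0347,-0.2209,-0.3829,1]]])

```text
t: 1.15
tool_pos: [0.3815, 0.2074, 0.2312]
eef_rot: [[-0.985, 0.019, 0.174], [0.019, 1.0, -0.002], [-0.174, 0.001, -0.985]]
ft_force: [-0.6, -0.3, -0.0]
opening: 0.0
```

```bash
python3 -c "
from mv import *
inch();row(chp(-.145,0,.15),RT)
grab('wrist','w1')"
```

```text
t 1.15 chute xyz [-0.1513  0.0223  0.1944] F [-0.55 -0.3  -0.01] op 0.0 rot err deg [-0.02 -0.01  0.17]
t 1.15 row [-0.021, -0.0743, 0.1481, 0.0004, 0.0003, -0.0038]
```

View pics/w1.png

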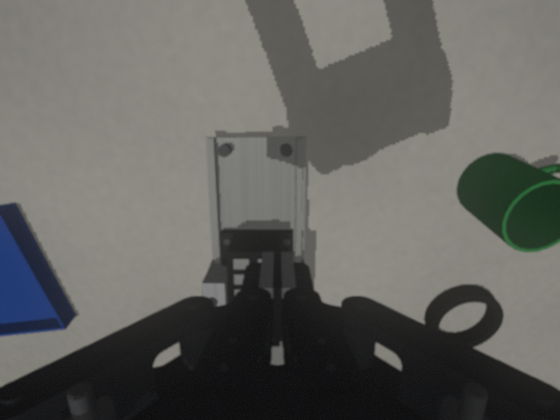

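Wrist view: the pins are at (225,150) and (287,150), and the housing's flat lower end is at about rows 229–255, columns 220–293. Fingers are shut, about 22 mm left of the centre line as planned. I'll cross-check the fit with these pixels.

Run:
```python
from mv import *
d=load('w1')
cv2.imwrite('pics/w1c.png',np.clip(cv2.resize(d['pixels'][125:275,190:330],None,fx=4,fy=4,interpolation=cv2.INTER_CUBIC)*1.8,0,255).astype('uint8'))
def onplane(u,v,z):
    T=cam(d);o=R.T@(T[:3,3]-t);r=R.T@T[:3,:3]@ray(d,u,v);return (o+r*(z-o[2])/r[2])*1000
for u,v in[(225,150),(287,150)]: print(onplane(u,v,14).round(1))
```

```text
[-1393.1  2136.5 14000. ]
[-1403.6  -378.9 14000. ]
```

View pics/w1c.png

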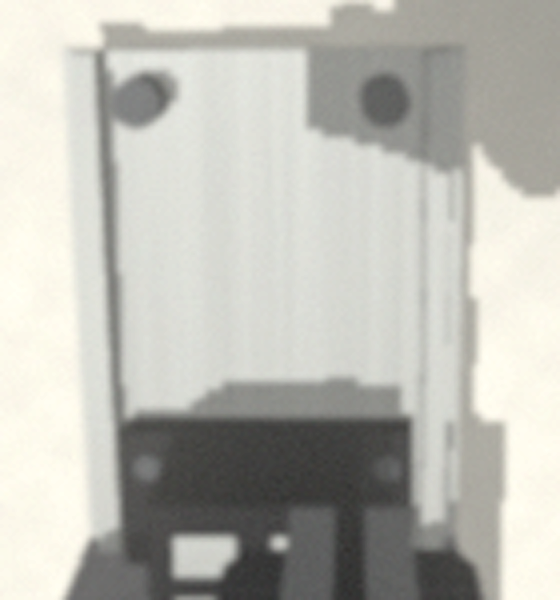

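Run:
```python
from mv import *
d=load('w1')
T=cam(d);print('cam in chute',(R.T@(T[:3,3]-t)).round(3))
def onplane(u,v,z):
    o=R.T@(T[:3,3]-t);r=R.T@T[:3,:3]@ray(d,u,v);return ((o+r*(z-o[2])/r[2])*1000).round(1)
for X,Y,z in[(138,102,.014),(384,100,.014),(124,418,0),(411,418,0),(124,418,.012),(411,418,.012),(66,48,.01),(466,48,.01)]: print(onplane((X+.5)/4-.5+190,(Y+.5)/4-.5+125,z))
```

```text
cam in chute [-0.221  0.023  0.337]
[-193.3  -28.3   14. ]
[-193.5   30.7   14. ]
[-108.9  -38.     0. ]
[-108.7   38.5    0. ]
[-112.9  -35.8   12. ]
[-112.7   37.9   12. ]
[-205.9  -45.7   10. ]
[-205.5   50.4   10. ]
```

Emit:
drive_tool(deltas=[[[-0.021,-0.0743,0.1,0,0,0,1],[-0.021,-0.0743,0.2,0,0,0,1],[-0.021,-0.0743,0.28,0,0,0,1],[-0.021,-0.0743,0.36,0,0,0,1],[-0.021,-0.0743,0.42,0,0,0,1],[-0.021,-0.0743,0.46,0,0,0,1],[-0.021,-0.0743,0.5,0,0,0,1],[-0.021,-0.0743,0.53,0,0,0,1],[-0.021,-0.0743,0.55,0,0,0,1],[-0.021,-0.0743,0.555,0,0,0,1],[-0.021,-0.0743,0.555,0,0,0,1]]])

```text
t: 2.12
tool_pos: [0.4158, 0.1859, 0.0683]
eef_rot: [[-0.985, 0.016, 0.174], [0.015, 1.0, -0.002], [-0.174, 0.001, -0.985]]
ft_force: [-0.3, 0.0, 0.4]
opening: 0.0002
```

```bash
python3 -c "
from mv import *
inch()
d=grab('side','s2');cv2.imwrite('pics/s2c.png',cv2.resize(d['pixels'][60:220,180:380],None,fx=3.7,fy=3.7,interpolation=cv2.INTER_CUBIC))"
```

```text
t 2.1167 chute xyz [-0.1454  0.0014  0.028 ] F [-0.33  0.04  0.44] op 0.0002 rot err deg [-0.05  0.   -0.03]
```

View pics/s2c.png

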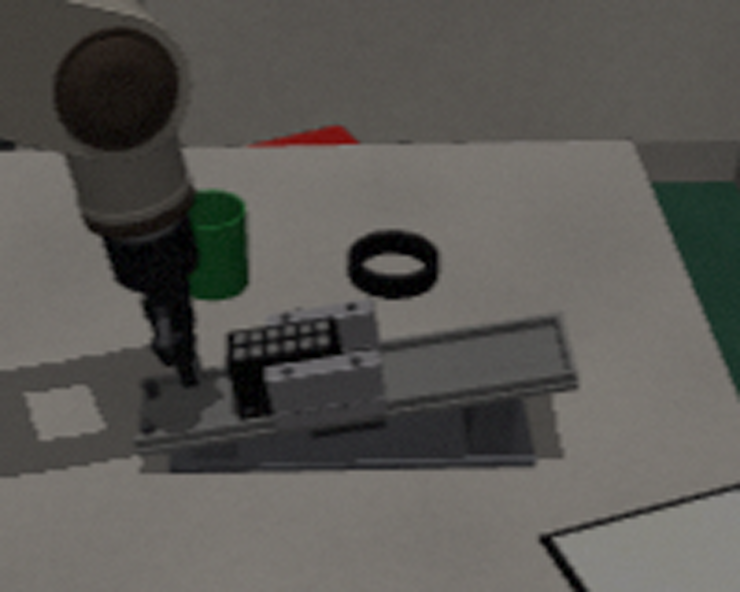

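The fingers stand behind the housing's lower end, at (190,375) in the crop, just above the floor. Now the gentle push, first part.

Emit:
drive_tool(deltas=[[[-0.02,-0.005,0,0,0,0,1],[-0.045,-0.005,0,0,0,0,1],[-0.065,-0.005,0,0,0,0,1],[-0.085,-0.005,0,0,0,0,1],[-0.105,-0.005,0,0,0,0,1],[-0.125,-0.005,0,0,0,0,1],[-0.145,-0.005,0,0,0,0,1],[-0.165,-0.005,0,0,0,0,1],[-0.185,-0.005,0,0,0,0,1],[-0.2,-0.005,0,0,0,0,1],[-0.21,-0.005,0,0,0,0,1],[-0.21,-0.005,0,0,0,0,1]]])

```text
t: 3.17
tool_pos: [0.4787, 0.183, 0.0794]
eef_rot: [[-0.985, 0.016, 0.174], [0.016, 1.0, -0.002], [-0.174, 0.001, -0.985]]
ft_force: [0.4, 0.5, 0.7]
opening: -0.0002
```

```bash
python3 -c "
from mv import *
inch()
d=grab('side','s3');cv2.imwrite('pics/s3c.png',cv2.resize(d['pixels'][60:220,180:380],None,fx=3.7,fy=3.7,interpolation=cv2.INTER_CUBIC))"
```

```text
t 3.1667 chute xyz [-0.0816 -0.0005  0.028 ] F [0.4  0.48 0.74] op -0.0002 rot err deg [-0.04 -0.04  0.02]
```

View pics/s3c.png

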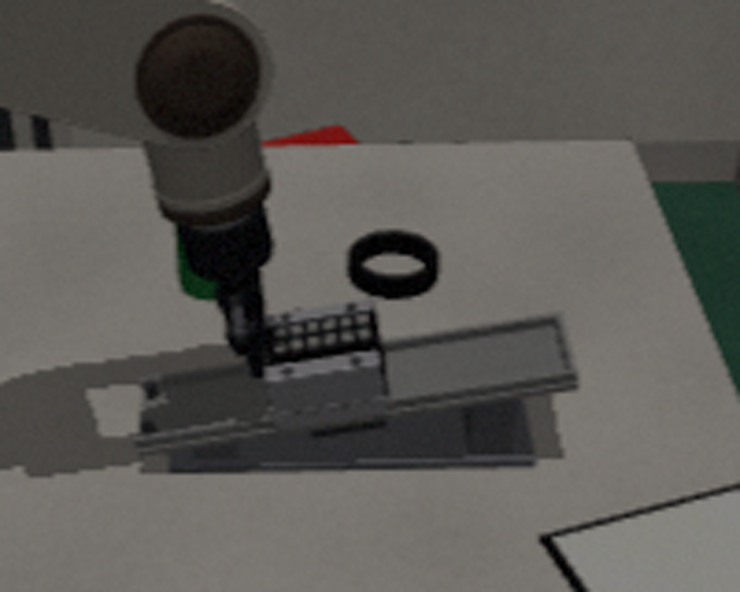

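It slides with the push, with its upper end now at the rails' end (about (378,345)), and the force is low. Continuing.

Emit:
drive_tool(deltas=[[[-0.02,0,0,0,0,0,1],[-0.04,0,0,0,0,0,1],[-0.06,0,0,0,0,0,1],[-0.08,0,0,0,0,0,1],[-0.1,0,0,0,0,0,1],[-0.12,0,0,0,0,0,1],[-0.14,0,0,0,0,0,1],[-0.16,0,0,0,0,0,1],[-0.18,0,0,0,0,0,1],[-0.195,0,0,0,0,0,1],[-0.2,0,0,0,0,0,1]]])

```text
t: 4.13
tool_pos: [0.5378, 0.182, 0.0899]
eef_rot: [[-0.985, 0.016, 0.174], [0.016, 1.0, -0.002], [-0.174, 0.001, -0.985]]
ft_force: [-1.1, -0.2, -0.5]
opening: 0.0003
```

```bash
python3 -c "
from mv import *
inch()"
```

```text
t 4.1333 chute xyz [-0.0215 -0.0005  0.0281] F [-1.06 -0.24 -0.54] op 0.0003 rot err deg [-0.04 -0.04  0.02]
```

Emit:
drive_tool(deltas=[[[-0.02,0,0,0,0,0,1],[-0.04,0,0,0,0,0,1],[-0.06,0,0,0,0,0,1],[-0.08,0,0,0,0,0,1],[-0.1,0,0,0,0,0,1],[-0.12,0,0,0,0,0,1],[-0.14,0,0,0,0,0,1],[-0.16,0,0,0,0,0,1],[-0.175,0,0,0,0,0,1],[-0.185,0,0,0,0,0,1],[-0.19,0,0,0,0,0,1],[-0.19,0,0,0,0,0,1]]])

```text
t: 5.13
tool_pos: [0.5935, 0.1812, 0.0998]
eef_rot: [[-0.985, 0.016, 0.174], [0.016, 1.0, -0.002], [-0.174, 0.001, -0.985]]
ft_force: [-0.3, 0.4, 0.5]
opening: 0.0002
```

```bash
python3 -c "
from mv import *
inch()
d=grab('side','s4');cv2.imwrite('pics/s4c.png',cv2.resize(d['pixels'][60:220,180:380],None,fx=3.7,fy=3.7,interpolation=cv2.INTER_CUBIC))"
```

```text
t 5.1333 chute xyz [ 0.0351 -0.0005  0.0282] F [-0.33  0.39  0.52] op 0.0002 rot err deg [-0.04 -0.04  0.02]
```

View pics/s4c.png

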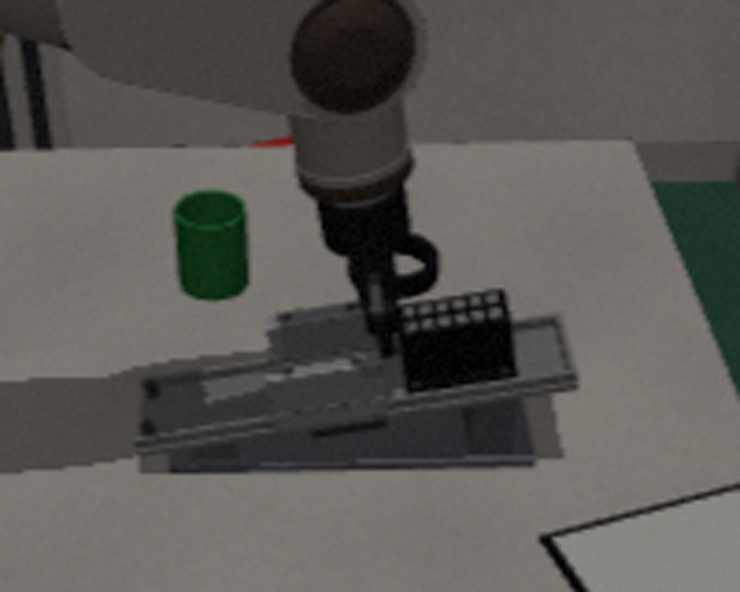

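The housing (403–515) is clear of the rails' end (385) by about 17 mm. Backing off slightly and rising between the rails.

Emit:
drive_tool(deltas=[[[0.02,0,0,0,0,0,1],[0.03,0,-0.03,0,0,0,1],[0.03,0,-0.1,0,0,0,1],[0.03,0,-0.22,0,0,0,1],[0.03,0,-0.34,0,0,0,1],[0.03,0,-0.44,0,0,0,-1],[0.03,0,-0.5,0,0,0,-1],[0.03,0,-0.5,0,0,0,-1],[0.03,0,-0.5,0,0,0,-1]]])

```text
t: 5.93
tool_pos: [0.5579, 0.1818, 0.2475]
eef_rot: [[-0.984, 0.016, 0.177], [0.016, 1.0, -0.001], [-0.177, 0.001, -0.984]]
ft_force: [-1.1, 0.4, 0.3]
opening: 0.0484
```

```bash
python3 -c "
from mv import *
inch()
d=grab('wrist','w5');d=grab('top','t5');cv2.imwrite('pics/t5c.png',np.clip(1.6*cv2.resize(d['pixels'][125:275,180:380],None,fx=4,fy=4,interpolation=cv2.INTER_CUBIC),0,255).astype('uint8'))"
```

```text
t 5.9333 chute xyz [ 0.0257 -0.0005  0.1798] F [-1.14  0.35  0.26] op 0.0484 rot err deg [-0.08 -0.17  0.  ]
```

View pics/w5.png

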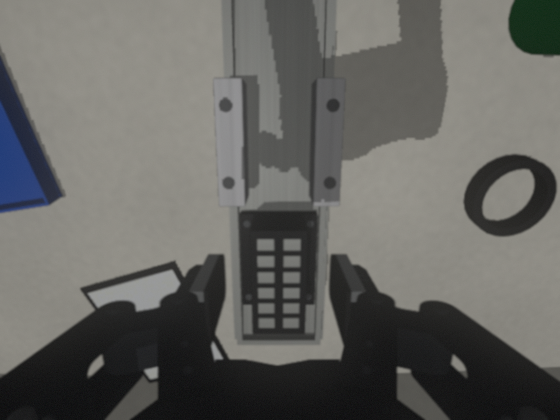

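View pics/t5c.png

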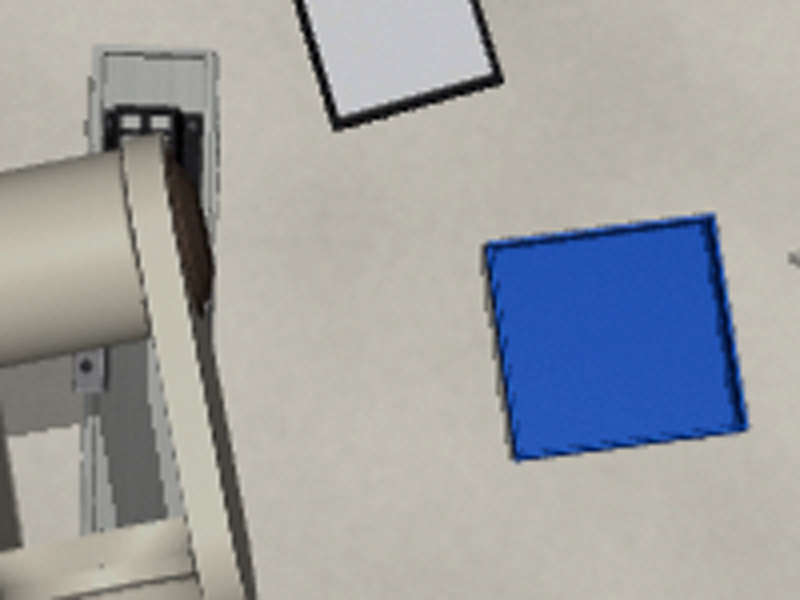

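The wrist view shows the housing wholly uphill of the rails (flange edge at row 211, rail ends at row 205), straight in the chute. The top view agrees: its upper end is at crop row 107. Measuring both.

Run:
```python
from mv import *
d=load('w5')
cv2.imwrite('pics/w5c.png',np.clip(cv2.resize(d['pixels'][190:345,200:350],None,fx=3.8,fy=3.8,interpolation=cv2.INTER_CUBIC)*2,0,255).astype('uint8'))
def onplane(d,u,v,z):
    T=cam(d);o=R.T@(T[:3,3]-t);r=R.T@T[:3,:3]@ray(d,u,v);return ((o+r*(z-o[2])/r[2])*1000).round(1)
print('cam',R.T@(cam(d)[:3,3]-t))
print('rails end L,R',onplane(d,217,206,.056),onplane(d,339,206,.056))
print('rail inner lower',onplane(d,244,204,.056),onplane(d,315,204,.056))
e=load('t5')
for X in(107,178): print('top upper end',onplane(e,(X+.5)/4-.5+180,(108.5)/4-.5+125,.063))
```

```text
cam [-0.04456271 -0.00058894  0.32206268]
rails end L,R [ 24.8 -49.9  56. ] [24.9 50.9 56. ]
rail inner lower [ 23.1 -27.5  56. ] [23.2 31.  56. ]
top upper end [146.   29.8  63. ]
top upper end [147.6 -23.7  63. ]
```

View pics/w5c.png

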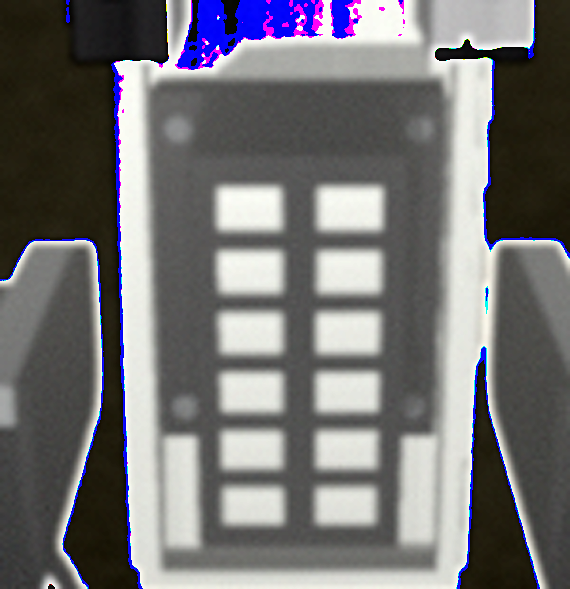

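Run:
```python
from mv import *
d=load('w5')
def op(X,Y,z):
    u=(X+.5)/3.8-.5+200;v=(Y+.5)/3.8-.5+190
    T=cam(d);o=R.T@(T[:3,3]-t);r=R.T@T[:3,:3]@ray(d,u,v);return ((o+r*(z-o[2])/r[2])*1000).round(1)
print('flange low',op(150,83,0),op(447,83,0))
print('flange up',op(160,571,.012),op(440,571,.012))
print('blk low',op(191,155,.063),op(408,155,.063));print('blk up',op(199,548,.063),op(403,548,.063))
```

```text
flange low [ 45.1 -38.3   0. ] [45.2 40.2  0. ]
flange up [187.2 -38.8  12. ] [187.3  41.6  12. ]
blk low [ 43.7 -22.6  63. ] [43.8 24.3 63. ]
blk up [142.6 -23.   63. ] [142.7  25.6  63. ]
```

Emit:
drive_tool(deltas=[[[-0.08,0.003,0,0,0,0,-1],[-0.16,0.003,0,0,0,0,-1],[-0.22,0.003,0,0,0,0,-1],[-0.231,0.003,0,0,0,0,-1],[-0.231,0.003,0.05,0,0,0,-1],[-0.231,0.003,0.12,0,0,0,-1],[-0.231,0.003,0.2,0,0,0,-1],[-0.231,0.003,0.28,0,0,0,-1],[-0.231,0.003,0.3,0,0,0,-1],[-0.231,0.003,0.3,0,0,0,-1]]])

```text
t: 6.87
tool_pos: [0.6409, 0.181, 0.1666]
eef_rot: [[-0.985, 0.016, 0.17], [0.016, 1.0, -0.003], [-0.17, -0.0, -0.986]]
ft_force: [-0.4, 0.2, 0.5]
opening: 0.0852
```

```bash
python3 -c "
from mv import *
inch(); row(chp(.095,.0005,.021),RT)
grab('wrist','w6')"
```

```text
t 6.8667 chute xyz [0.0934 0.0001 0.0857] F [-0.37  0.25  0.53] op 0.0852 rot err deg [0.01 0.24 0.01]
t 6.8667 row [-0.0063, 0.0013, 0.2157, -0.0001, -0.0053, -0.0002]
```

View pics/w6.png

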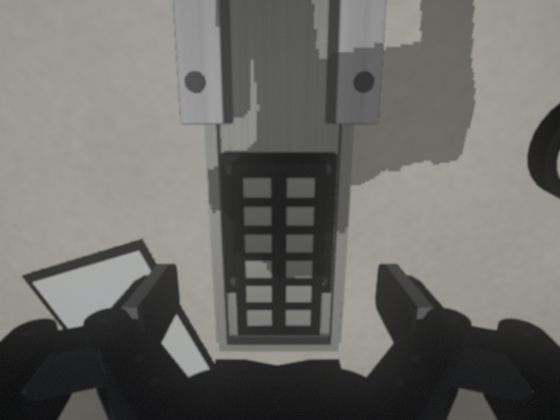

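The jaws at (165,285) and (390,285) straddle the block (231–331), which is centred. Descending and closing at 45 N.

Emit:
drive_tool(deltas=[[[-0.005,0.001,0.05,0,-0.005,0,-1],[-0.006,0.001,0.1,0,-0.005,0,-1],[-0.006,0.001,0.14,0,-0.005,0,-1],[-0.006,0.001,0.18,0,-0.005,0,-1],[-0.006,0.001,0.2,0,-0.005,0,-1],[-0.006,0.001,0.215,0,-0.005,0,-1],[-0.006,0.001,0.215,0,-0.005,0,0.6],[-0.006,0.001,0.215,0,-0.005,0,0.6],[-0.006,0.001,0.215,0,-0.005,0,0.6],[-0.006,0.001,0.215,0,-0.005,0,0.6],[-0.006,0.001,0.215,0,-0.005,0,0.6],[-0.006,0.001,0.215,0,-0.005,0,0.6]]], grip_force=45)

```text
t: 7.92
tool_pos: [0.6554, 0.1815, 0.1071]
eef_rot: [[-0.984, 0.016, 0.179], [0.016, 1.0, -0.002], [-0.179, 0.001, -0.984]]
ft_force: [-1.9, 1.3, 6.1]
opening: 0.0473
```

```bash
python3 -c "
from mv import *
inch()"
```

```text
t 7.9167 chute xyz [0.0973 0.0008 0.0245] F [-1.88  1.28  6.13] op 0.0473 rot err deg [-0.06 -0.32  0.01]
```

Emit:
drive_tool(deltas=[[[0,0,0,0,0,0,0.6],[0,0,0,0,0,0,0.6],[0,0,0,0,0,0,0.6]]])

```text
t: 8.17
tool_pos: [0.6554, 0.1815, 0.1071]
eef_rot: [[-0.984, 0.016, 0.179], [0.016, 1.0, -0.002], [-0.179, 0.001, -0.984]]
ft_force: [-2.4, 1.4, 7.3]
opening: 0.0475
```

```bash
python3 -c "
from mv import *
inch()
d=grab('side','s7');cv2.imwrite('pics/s7c.png',np.clip(1.5*cv2.resize(d['pixels'][100:220,220:380],None,fx=5,fy=5,interpolation=cv2.INTER_CUBIC),0,255).astype('uint8'))"
```

```text
t 8.1667 chute xyz [0.0973 0.0008 0.0245] F [-2.35  1.43  7.34] op 0.0475 rot err deg [-0.06 -0.32  0.01]
```

View pics/s7c.png

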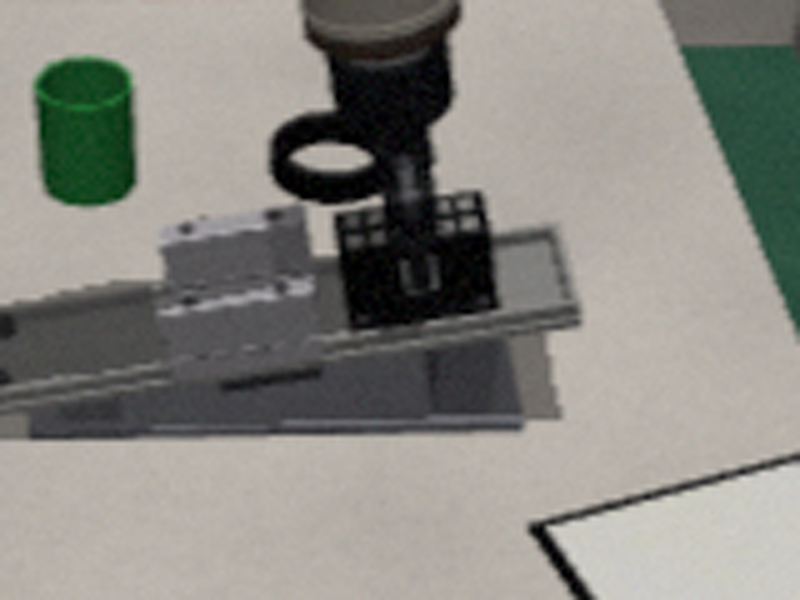

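Gripped mid-block with an opening of 47.5 mm; the small 7 N press against the chute is harmless. Lifting square to the floor.

Emit:
drive_tool(deltas=[[[0,0,-0.02,0,0,0,0.6],[0,0,-0.05,0,0,0,0.6],[0,0,-0.1,0,0,0,0.6],[0,0,-0.16,0,0,0,0.6],[0,0,-0.22,0,0,0,0.6],[0,0,-0.29,0,0,0,0.6],[0,0,-0.36,0,0,0,0.6],[0,0,-0.42,0,0,0,0.6],[0,0,-0.46,0,0,0,0.6],[0,0,-0.48,0,0,0,0.6],[0,0,-0.48,0,0,0,0.6]]])

```text
t: 9.13
tool_pos: [0.6296, 0.1817, 0.2492]
eef_rot: [[-0.984, 0.016, 0.18], [0.016, 1.0, -0.002], [-0.18, 0.001, -0.984]]
ft_force: [-0.5, -0.5, -2.9]
opening: 0.0473
```

```bash
cat >> mv.py <<'E'
x_,y_,a_=f['tr']
RP=np.c_[[-np.cos(a_),-np.sin(a_),0],[-np.sin(a_),np.cos(a_),0],[0,0,-1.]]
E
python3 -c "
from mv import *
inch(); print(RP,np.linalg.det(RP)); row([x_,y_,.2],RP)
d=grab('side','s8');cv2.imwrite('pics/s8c.png',np.clip(1.5*cv2.resize(d['pixels'][60:220,200:380],None,fx=3.7,fy=3.7,interpolation=cv2.INTER_CUBIC),0,255).astype('uint8'))
grab('wrist','w8')"
```

```text
t 9.1333 chute xyz [0.0966 0.0006 0.169 ] F [-0.47 -0.47 -2.93] op 0.0473 rot err deg [-0.06 -0.34  0.01]
[[-0.99053678 -0.13724753  0.        ]
 [-0.13724753  0.99053678  0.        ]
 [ 0.          0.         -1.        ]] 0.9999999999999999
t 9.1333 row [0.283, -1.248, 0.1137, -0.0163, 0.2295, -0.1955]
```

View pics/s8c.png

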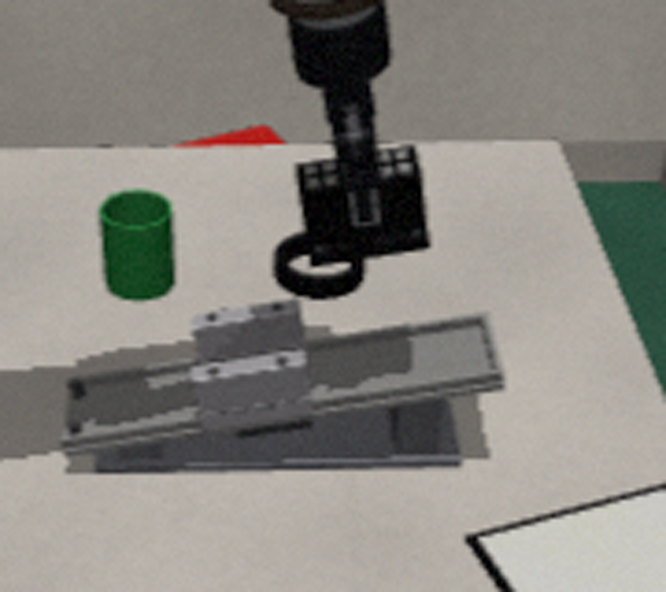

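View pics/w8.png

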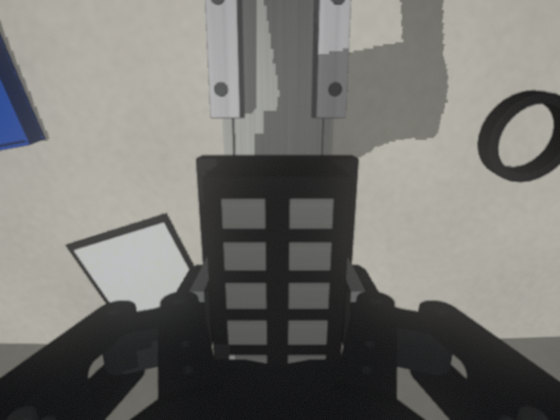

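Lifted clear and still aligned in the grip. Carrying it to the tray while turning it upright.

Emit:
drive_tool(deltas=[[[0.01,-0.05,0.0,-0.001,0.02,-0.02,0.6],[0.03,-0.13,0.0,-0.003,0.04,-0.04,0.6],[0.05,-0.22,0.0,-0.005,0.06,-0.06,0.6],[0.07,-0.31,0.0,-0.007,0.09,-0.08,0.6],[0.09,-0.4,0.0,-0.009,0.12,-0.1,0.6],[0.11,-0.5,0.0,-0.011,0.15,-0.12,0.6],[0.14,-0.6,0.0,-0.013,0.18,-0.14,0.6],[0.16,-0.7,0.0,-0.015,0.2,-0.16,0.6],[0.18,-0.8,0.0,-0.016,0.22,-0.18,0.6],[0.2,-0.89,0.0,-0.016,0.23,-0.196,0.6],[0.22,-0.96,0.0,-0.016,0.23,-0.196,0.6],[0.22,-0.98,0.0,-0.016,0.23,-0.196,0.6]]])

```text
t: 10.23
tool_pos: [0.5587, -0.114, 0.2342]
eef_rot: [[-0.991, -0.135, -0.005], [-0.135, 0.991, -0.001], [0.005, 0.0, -1.0]]
ft_force: [0.2, -0.5, -3.1]
opening: 0.0475
```

```bash
python3 -c "
from mv import *
inch(); row([x_,y_,.1],RP)"
```

```text
t 10.2333 chute xyz [ 0.0289 -0.2962  0.1657] F [ 0.2  -0.5  -3.13] op 0.0475 rot err deg [-0.74 10.24 -8.68]
t 10.2333 row [0.0742, -0.2496, 0.4476, 0.0001, -0.0059, -0.0025]
```

Emit:
drive_tool(deltas=[[[0.02,-0.06,0.03,0,-0.006,-0.0025,0.6],[0.04,-0.13,0.07,0,-0.006,-0.0025,0.6],[0.06,-0.19,0.12,0,-0.006,-0.0025,0.6],[0.074,-0.23,0.18,0,-0.006,-0.0025,0.6],[0.074,-0.25,0.25,0,-0.006,-0.0025,0.6],[0.074,-0.25,0.32,0,-0.006,-0.0025,0.6],[0.074,-0.25,0.38,0,-0.006,-0.0025,0.6],[0.074,-0.25,0.42,0,-0.006,-0.0025,0.6],[0.074,-0.25,0.445,0,-0.006,-0.0025,0.6],[0.074,-0.25,0.4475,0,-0.006,-0.0025,0.6],[0.074,-0.25,0.4475,0,-0.006,-0.0025,0.6]]])

```text
t: 11.15
tool_pos: [0.5481, -0.1885, 0.1018]
eef_rot: [[-0.99, -0.14, 0.003], [-0.14, 0.99, 0.0], [-0.003, -0.0, -1.0]]
ft_force: [-0.6, -0.1, -2.8]
opening: 0.0474
```

```bash
python3 -c "
from mv import *
inch(); row([x_,y_,.03],RP)
d=grab('side','s9');cv2.imwrite('pics/s9c.png',np.clip(1.5*cv2.resize(d['pixels'][180:330,200:380],None,fx=4,fy=4,interpolation=cv2.INTER_CUBIC),0,255).astype('uint8'))
grab('wrist','w9')"
```

```text
t 11.15 chute xyz [-0.0034 -0.3709  0.0369] F [-0.58 -0.05 -2.81] op 0.0474 rot err deg [-0.78  9.84 -8.94]
t 11.15 row [0.0081, -0.0083, 0.2392, -0.0002, 0.0032, 0.0032]
```

View pics/s9c.png

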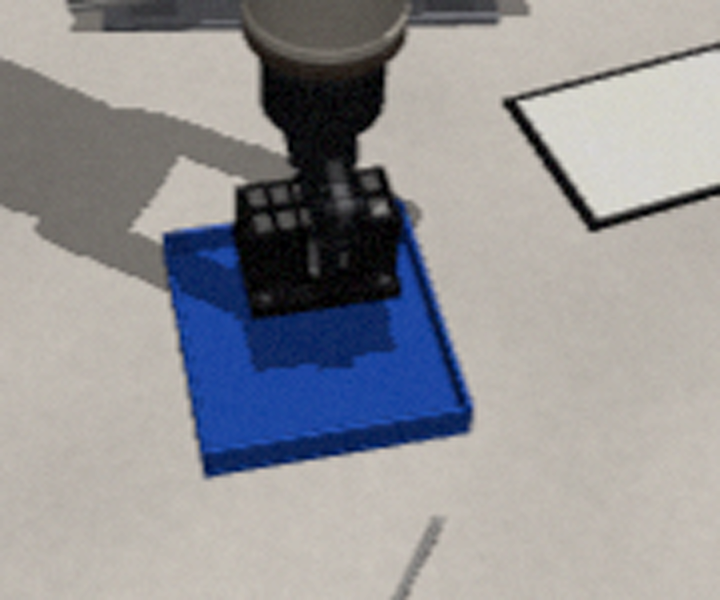

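View pics/w9.png

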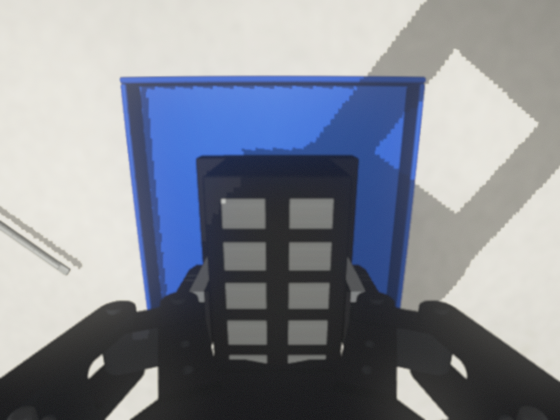

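Wrist view: the housing (198–357) is square to and inside the tray walls (125–422), and the side view shows it level. Lowering.

Emit:
drive_tool(deltas=[[[0.004,-0.004,0.03,0,0.003,0.003,0.6],[0.008,-0.008,0.07,0,0.003,0.003,0.6],[0.008,-0.008,0.11,0,0.003,0.003,0.6],[0.008,-0.008,0.15,0,0.003,0.003,0.6],[0.008,-0.008,0.18,0,0.003,0.003,0.6],[0.008,-0.008,0.2,0,0.003,0.003,0.6],[0.008,-0.008,0.215,0,0.003,0.003,0.6],[0.008,-0.008,0.225,0,0.003,0.003,0.6],[0.008,-0.008,0.232,0,0.003,0.003,0.6],[0.008,-0.008,0.235,0,0.003,0.003,0.6],[0.008,-0.008,0.235,0,0.003,0.003,0.6]]])

```text
t: 12.17
tool_pos: [0.5462, -0.1914, 0.0313]
eef_rot: [[-0.991, -0.137, 0.001], [-0.137, 0.991, -0.0], [-0.001, -0.0, -1.0]]
ft_force: [0.0, 0.1, -3.4]
opening: 0.0481
```

```bash
python3 -c "
from mv import *
inch();print(readout.read_state()['tool_pos'])"
```

```text
t 12.1667 chute xyz [-0.0175 -0.3738 -0.0321] F [ 0.    0.12 -3.42] op 0.0481 rot err deg [-0.75  9.95 -8.79]
[ 0.54616114 -0.19140119  0.03130281]
```

No contact yet, as expected (about 3 mm to go). Continuing in 1 mm or smaller steps.

Emit:
drive_tool(deltas=[[[0,0,0.002,0,0,0,0.6],[0,0,0.004,0,0,0,0.6],[0,0,0.006,0,0,0,0.6],[0,0,0.008,0,0,0,0.6],[0,0,0.008,0,0,0,0.6]]])

```text
t: 12.58
tool_pos: [0.546, -0.1914, 0.0287]
eef_rot: [[-0.991, -0.137, 0.0], [-0.137, 0.991, -0.0], [-0.0, -0.0, -1.0]]
ft_force: [0.3, -0.2, -3.0]
opening: 0.0476
```

Emit:
drive_tool(deltas=[[[0,0,0.002,0,0,0,0.6],[0,0,0.004,0,0,0,0.6],[0,0,0.006,0,0,0,0.6],[0,0,0.006,0,0,0,0.6]]])

```text
t: 12.92
tool_pos: [0.5462, -0.1915, 0.0281]
eef_rot: [[-0.991, -0.137, 0.001], [-0.137, 0.991, -0.001], [-0.001, -0.001, -1.0]]
ft_force: [-9.1, 2.8, 15.1]
opening: 0.0475
```

Contact: 15 N at TCP z = 28.1 mm, and 28.5 mm was expected. Easing off 1 mm, opening, then rising.

Emit:
drive_tool(deltas=[[[0,0,-0.003,0,0,0,0.6],[0,0,-0.003,0,0,0,0.2],[0,0,-0.003,0,0,0,-0.2],[0,0,-0.003,0,0,0,-0.6],[0,0,-0.003,0,0,0,-1],[0,0,-0.003,0,0,0,-1],[0,0,-0.003,0,0,0,-1],[0,0,-0.003,0,0,0,-1],[0,0,-0.003,0,0,0,-1],[0,0,-0.003,0,0,0,-1]]])

```text
t: 13.75
tool_pos: [0.546, -0.1913, 0.0278]
eef_rot: [[-0.991, -0.137, 0.0], [-0.137, 0.991, -0.0], [-0.0, -0.0, -1.0]]
ft_force: [0.5, -0.4, -0.8]
opening: 0.0855
```

Emit:
drive_tool(deltas=[[[0,0,-0.03,0,0,0,-1],[0,0,-0.08,0,0,0,-1],[0,0,-0.15,0,0,0,-1],[0,0,-0.23,0,0,0,-1],[0,0,-0.32,0,0,0,-1],[0,0,-0.41,0,0,0,-1],[0,0,-0.5,0,0,0,-1],[0,0,-0.55,0,0,0,-1],[0,0,-0.58,0,0,0,-1],[0,0,-0.6,0,0,0,-1],[0,0,-0.6,0,0,0,-1]]])

```text
t: 14.67
tool_pos: [0.5461, -0.1914, 0.2086]
eef_rot: [[-0.991, -0.137, 0.001], [-0.137, 0.991, -0.001], [-0.001, -0.001, -1.0]]
ft_force: [-0.2, -0.1, -0.3]
opening: 0.0851
```

```bash
python3 -c "
from mv import *
inch()
d=grab('side','s10');cv2.imwrite('pics/s10c.png',np.clip(1.5*cv2.resize(d['pixels'][110:330,200:420],None,fx=2.7,fy=2.7,interpolation=cv2.INTER_CUBIC),0,255).astype('uint8'))
grab('wrist','w10')"
```

```text
t 14.6667 chute xyz [ 0.0132 -0.3738  0.1425] F [-0.2  -0.1  -0.26] op 0.0851 rot err deg [-0.73  9.92 -8.79]
```

View pics/s10c.png

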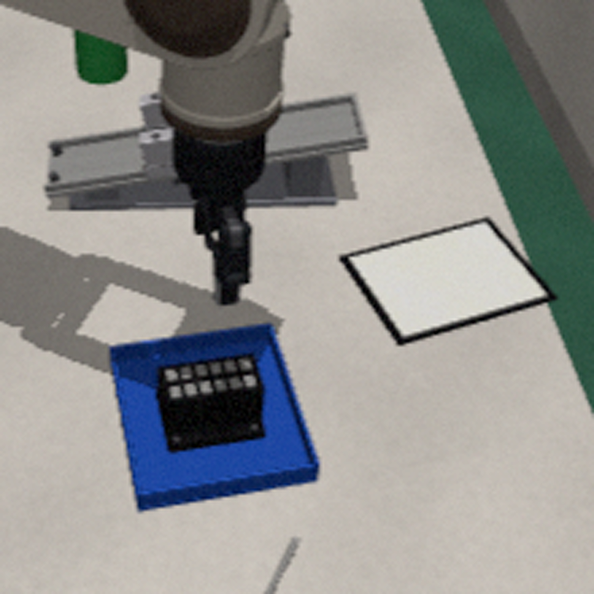

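View pics/w10.png

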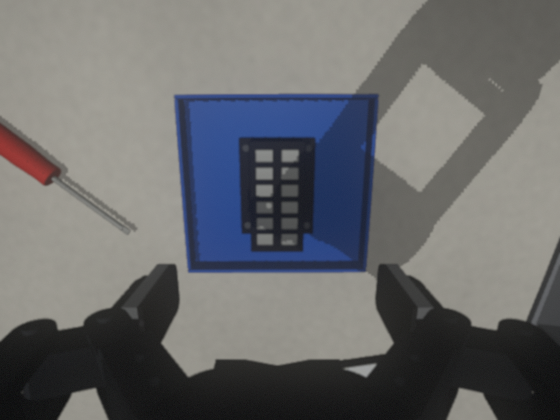

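The housing stands upright on its foot in the middle of the tray (wrist view 240–315 × 138–250, walls all round). The gripper is empty and clear, the driver and mug are unmoved, and the chute is empty. Handing in.

```bash
python3 -c "
from h import *
print(order.finish_job())"
```

```text
the job is handed in; nothing more can be done
None
```

The housing is out of the chute and standing upright in the reject tray. I handed the job in at about 15 s of the 56 s allowed; the hand-in reports no verdict.

- **What I did:** I let the shut fingers down behind the housing and pushed it about 150 mm up the chute, until it was roughly 15 mm past the rails. I then gripped it across the block at 45 N, lifted it square to the chute floor, turned it level and set it near the centre of the tray.
- **Last checks:** The final side and wrist pictures show it upright inside the tray walls, with the gripper open and about 0.18 m above its release height. The screwdriver and mug look unmoved. The tape roll was out of view in those last pictures; it looked undisturbed in the picture taken as the housing was lifted.
- **Forces:** The readings stayed low. The highest was about 15 N, when the housing touched the tray floor.
- **Disagreements:** The top and wrist cameras differed by 3 to 6 mm along the chute, so I used a value between them. While gripping, the tool sat about 3 mm higher than commanded, with about 7 N pressing the housing on the chute floor.

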